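Feed a tube rack through the drop gate of a reader chute

ROBOT

A 7-joint arm with a two-finger parallel gripper is mounted at the origin on the work surface. World frame = base frame: x ahead of the robot, y to its left, z up, the work surface at z = 0. Lengths are in m, angles in rad, forces in N, time in s.
With the tool pointing down it reaches from about 0.4 to 0.875 m from the base axis. Payload 6.5 kg.
Tool frame: the origin (TCP) lies between the finger pads; the fingertips stand 17 mm ahead of it and the grasp point (between the pads) lies 2 mm behind it; z points along the fingers, y is the direction in which the jaws open and shut (so a half turn about z gives the same grasp; the last joint's range is limited). The gripper opens to 88 mm and grips with 3 to 60 N. Pads are 18 mm wide; open, the fingers measure 123 mm over their backs; the gripper's body (75 mm by 187 mm) begins 45 mm behind the grasp point.
Start: joints at [1.233, 0.536, -0.004, 1.538, 0.003, 1.067, -0.071], TCP at [0.174, -0.626, 0.256] pointing down, gripper open.
Joint ranges: [-2.7, 2.7], [-0.37, 2.16], [-1.27, 1.26], [0.24, 2.4], [-1.31, 4.45], [0.19, 1.91], [-2.76, 2.76]. Speed limits (rad/s): [2.39, 2.39, 3.14, 3.14, 3.14, 3.14, 3.14].

INTERFACE

Orientations are given as a 3x3 rotation matrix whose columns are the frame's x, y, z axes.
In Python, from bench import status, viewer, ctrl gives the robot as it stands. The module is installed in compiled form; this text tells all that it offers.
- The arm moves only by the tool play_rows, never from a script. Its arguments are lists of equal length, an entry for each row: "linear": the shift along the tool's x, y, z in cm, a list of three; "dr": the turn, a rotation vector about the tool's x, y, z in degrees, a list of three; "fingers": the closure, from 0 (fully open) to 1 (shut). In form: {"linear": [[dx, dy, dz], ...], "dr": [[rx, ry, rz], ...], "fingers": [fingers, ...]}. A call has 1 to 20 rows; each row is the pose to reach, as a shift and turn from the pose commanded when the call began, along the tool's axes at that moment; what a row does not reach only later rows make up. A row lasts 1/12 s, in which the tool goes at most 41.7 mm and 7.16 degrees, less where a joint would pass 70% of its speed; a pose out of reach is approached as far as the arm can. A call with a gripper value outside its range is refused whole. The fingers move at their own pace and stop on an object; the grip force is fixed at half the most. Time passes only in rows, so rows that repeat a pose let the fingers close. It gives the time, the measured TCP pose, the force and the opening at its end, in the units of the state.
- status.get_obs(): the state, without advancing time (a new reading comes with each control period).
- viewer.snapshot(name): name is "scene" or "side" or "wrist"; returns a dict with "img" (480x640x3 uint8, red, green, blue), "vertical_fov" (degrees; the focal length in pixels is half the picture's height over the tangent of half this angle, whatever the lens; pixels are square), "cx", "cy" (the principal point, pixels), "camera_from_world" (4x4, takes a point from world to camera coordinates); the wrist camera has in their place "tool_from_camera" (4x4, takes a point from camera to tool coordinates, whose origin is the TCP and whose axes are the flange's). Camera axes: x right, y down, z forward; pixel columns grow to the right and rows downward; lengths in m; the calibration is good to about 2 mm. A picture is of the moment at which its call begins: read the wrist's pose just before it. There is no depth.
- ctrl.job_done(): hands the job in, once; it reports no verdict.
Trained networks look in a picture, given as the dict that the camera call returned (one of the last four; its "shot" number tells which), for a name from the list of things; names that differ only in an ending like _2 or _b are one class to them, and where a whole thing is asked for, a point or a joint stands for the part that bears it (a point fixed in the world has none). Each returns a list of dicts, best first, with "p" (0 to 1); they miss things now and then, are a little off and sometimes report something else, mostly with a low value. They report only what shows in the picture. A call takes as long as a camera call. They do not tell look-alikes from the thing itself.
- viewer.search_frame(target, picture): "at" ([column, row] in pixels, amid what is visible of it).
- viewer.silhouettes(target, picture): "pixels" (480x640 bool, what is visible of it) and "at" ([column, row] in pixels, amid what is visible of it).
The state is a dict: "time_s": time; "joints": joint angles; "qvel": joint speeds; "effort": joint torques, N m; "eef_pos": TCP position; "tcp_rot": TCP orientation; "contact_force": force on the tool from outside, world axes, zero at the start; "moment": the same for the moment, N m; "grip_width": finger opening in m.
Only numpy, scipy, OpenCV 4.12 (cv2) and the standard library are available. Lean on these libraries where they do the work, as an engineer would, in place of code of your own. Each camera call takes 0.05 s, during which the arm holds its last target.

TASK

Load the tube rack standing in the chute into the reader's bay: press the long pedal beside the chute down with one fingertip to hold the gate open, and with the other finger push the rack along the chute until it is completely past the gate. Then let the pedal come up so that the gate closes behind the rack. Push the rack without lifting or tipping it, never let the gate bear against the rack, and leave the other things on the bench where they are.

Things in the scene. Friction and masses are not known exactly. Their poses are not given: they have to be found in the camera images.
- chute: Raised feed chute fixed to the bench, white floor between low blue rails. Origin on the bench top under the gate slot, on the centre line; x = feed direction (push towards +x), y across to the pedal's side, z up. Upstream channel: x -235 to -7 mm, 56 mm wide inside, floor top z = 62 mm. Slot for the gate: x -7 to 7 mm. Rails 5 mm thick, tops z = 82 mm.
- bay (a point): Middle of the bay floor beyond the gate (chute x = 67, z = 60.5 mm). The bay runs from chute x = 7 to 127 mm, 60 mm wide inside, rail tops z = 82 mm, closed at 127 mm by a blue stop (top z = 100 mm) with the white reader box behind it (chute x 140 to 240, y -65 to 65 mm, top z = 94 mm).
- hinge (a point): Point on the gate's hinge axis, which runs along the chute on the side away from the pedal (chute y = -80, z = 55 mm; blue bracket ears up to z = 67 mm).
- rack: The white tube rack to be loaded, standing in the upstream channel: 90 mm long (its x, along the chute), 50 mm wide, flat end plates 48 mm high, eight yellow-capped tubes up to 62 mm above its underside, about 0.25 kg, loose. Origin: centre of its underside. The shorter spare rack on the bench is not it.
- gate (a joint): Gate angle in rad: 0 = closed (up), at its stop 0.34 = fully open. Pressing the pedal down opens it; a spring closes it again as soon as the pedal is let go. From 0.22 rad on the blade is wholly below the chute floor.
- pedal (a point): Aluminium pedal plate that works the gate, beside the chute, 36 mm wide. This point: mid-width of its top face, level with the slot; the plate spans chute x -215 to +30 mm. Point at chute y 58, z 113 mm when closed (outer edge 10 mm higher than inner), y 69, z 73 at 0.28 rad (then level), y 70, z 64 at 0.34. Press anywhere along it: 3 N at first, about 4 N when open.
- blade (a point): Aluminium gate blade, 30 mm wide across the chute (chute y from -5 to 25 mm) and 6 mm thick, standing up through the slot when closed, its top 14 mm above the upstream floor. This point: the middle of its top edge. Swings down with the pedal.
- spare_rack: Bystander: shorter white tube rack (65 x 50 x 62 mm) standing on the bench beyond the pedal. Origin: centre of underside.
- beaker: Bystander: glass beaker, 60 mm across, 70 mm high, beyond the pedal. Origin: centre of underside.
- bracket: Bystander: blue bracket with three yellow valves, 100 x 30 mm, 57 mm high, on the hinge side. Origin: centre of underside.
- jar: Bystander: small amber jar, 44 mm across, 55 mm high, on the hinge side. Origin: centre of underside.
- bottle: Bystander: white bottle, 64 mm across, 130 mm high, at the right of the bench. Origin: centre of underside.
- tip_box: Bystander: blue box with clear lid, 122 x 82 mm, 63 mm high, at the left of the bench. Origin: centre of underside.
- calliper: Bystander: steel calliper lying flat, 150 mm long, at the right of the bench. Origin: underside of its beam.
Things that resemble listed ones, but are neither listed nor needed, are in the scene too. What is shaped like the rack but brown or green is not meant.

How it is judged:
On the way, in this order (a step that is already met when the one before it is completed fails the run):
1. the gate is held open (0.22 rad or more) by a finger on the pedal while the rack is still short of it (value of joint gate above 0.22 rad and x of rack in the frame of chute below -0.048 m and contact force between the fingers and gate above 0.5 N), for 0.1 s.
2. the rack is half-way across the gate, pushed by a finger, with the pedal still held down by a finger (value of joint gate above 0.2 rad and x of rack in the frame of chute between -0.025 and 0.025 m and contact force between the fingers and gate above 0.5 N and contact force between the fingers and rack above 0.05 N), for 0.04 s.
At the end, for the whole second after the job is handed in: The rack stands flat and at rest in the bay, wholly past the gate (its rear end past the blade and up to touching the end stop at the front: its centre 49 to 85 mm beyond the gate along the chute, within 12 mm of the centre line), and the gate has closed behind it (below 0.03 rad) (value of joint gate below 0.03 rad and x of rack in the frame of chute between 0.049 and 0.085 m and y of rack in the frame of chute between -0.012 and 0.012 m and z of rack in the frame of chute between 0.055 and 0.065 m and angle between rack's own z axis and vertical below 0.06 rad and linear speed of rack below 0.01 m/s).
It fails at once if the gate bears on the rack with more than 3 N (contact force between gate and rack above 3 N).
It fails at once if the rack is lifted more than 12 mm (z of rack in the frame of chute above 0.074 m).
It fails at once if the rack is tipped more than 0.25 rad (angle between rack's own z axis and vertical above 0.25 rad).
It fails at once if another thing on the bench is moved more than 25 mm (distance of any of spare_rack, beaker, bracket, jar, bottle, tip_box, calliper from where it was at the start of the episode above 0.025 m).
It also fails if it takes over 43 s, if anything falls off the work surface, if the arm or the gripper's body presses on something with over 40 N, if the wrist force passes 120 N, or if a joint passes its speed limit or range.

## Working session

There is one attempt and no reset: what is moved stays moved. The work goes in short steps, Python scripts to look and compute and a tool call to move; the robot and the scene stay as the last step left them, time stands still between calls to the robot, and variables do not carry over. Pictures are saved under pics/ and viewed, and the job is handed in when it is done.

Besides the shell and the picture viewer there is one more tool, called after "Request:" as name(argument=value, ...), one argument or row to a line, values as JSON. play_rows: Moves the arm, as the interface text tells. Its arguments: {"type":"object","properties":{"linear":{"type":"array","items":{"type":"array","items":{"type":"number"}}},"dr":{"type":"array","items":{"type":"array","items":{"type":"number"}}},"fingers":{"type":"array","items":{"type":"number"}}},"required":["linear","dr","fingers"]}

```bash
mkdir -p pics
python3 - <<'E'
from bench import status, viewer
import cv2,numpy as np,pickle
o=status.get_obs(); print({k:np.round(v,3).tolist() for k,v in o.items()})
for n in ["scene","side"]:
    s=viewer.snapshot(n); cv2.imwrite(f"pics/{n}0.png",s["img"][:,:,::-1]); pickle.dump(s,open(f"{n}0.pkl","wb"))
    print(n,{k:(np.round(v,3).tolist() if k!='img' else 0) for k,v in s.items()})
    for t in ["chute","rack","gate","pedal","hinge","blade","spare_rack","beaker","bracket","jar","bottle","tip_box","calliper"]:
        try: print(t,[(np.round(d["at"]).tolist(),round(float(d["p"]),2)) for d in viewer.search_frame(t,s)])
        except Exception as e: print(t,e)
E
```

```text
{'time_s': 0.0, 'joints': [1.233, 0.537, -0.004, 1.539, 0.003, 1.067, -0.071], 'qvel': [-0.001, 0.0, 0.002, 0.001, 0.0, 0.0, 0.001], 'effort': [-0.0, -57.098, 0.991, -25.161, -0.056, 0.018, 0.0], 'eef_pos': [0.174, -0.626, 0.255], 'tcp_rot': [[0.963, 0.269, -0.001], [0.269, -0.963, 0.002], [-0.0, -0.002, -1.0]], 'contact_force': [-0.074, 0.517, 0.794], 'moment': [-0.009, 0.017, 0.044], 'grip_width': 0.088}
scene {'img': 0, 'vertical_fov': 55.492, 'cx': 305.901, 'cy': 246.543, 'camera_from_world': [[0.098, 0.995, -0.012, -0.068], [0.652, -0.074, -0.755, -0.253], [-0.752, 0.066, -0.656, 1.489], [0.0, 0.0, 0.0, 1.0]], 'shot': 1}
chute [([267.0, 274.0], 0.74)]
rack [([329.0, 243.0], 0.86), ([435.0, 294.0], 0.77), ([378.0, 220.0], 0.71)]
gate [([320.0, 256.0], 0.69)]
pedal [([327.0, 257.0], 0.59), ([507.0, 258.0], 0.24)]
hinge [([268.0, 276.0], 0.87)]
blade [([320.0, 255.0], 0.65)]
spare_rack [([353.0, 318.0], 0.72)]
beaker [([282.0, 331.0], 0.84)]
bracket [([324.0, 230.0], 0.47)]
jar [([328.0, 257.0], 0.29)]
bottle [([104.0, 298.0], 0.65)]
tip_box [([505.0, 257.0], 0.7)]
calliper [([317.0, 258.0], 0.73), ([143.0, 272.0], 0.55)]
side {'img': 0, 'vertical_fov': 44.466, 'cx': 319.667, 'cy': 237.77, 'camera_from_world': [[0.998, -0.055, 0.006, -0.515], [-0.037, -0.737, -0.675, 0.097], [0.042, 0.674, -0.738, 1.429], [0.0, 0.0, 0.0, 1.0]], 'shot': 2}
chute [([334.0, 285.0], 0.68)]
rack [([243.0, 197.0], 0.96), ([309.0, 218.0], 0.88), ([349.0, 179.0], 0.84), ([296.0, 178.0], 0.69)]
gate [([335.0, 226.0], 0.71), ([302.0, 320.0], 0.24)]
pedal [([338.0, 228.0], 0.89)]
hinge [([334.0, 289.0], 0.66)]
blade [([334.0, 227.0], 0.6)]
spare_rack [([377.0, 229.0], 0.88), ([335.0, 285.0], 0.39)]
beaker [([401.0, 269.0], 0.83)]
bracket [([269.0, 244.0], 0.68)]
jar [([304.0, 321.0], 0.86), ([294.0, 418.0], 0.51)]
bottle [([364.0, 421.0], 0.67)]
tip_box [([313.0, 131.0], 0.74)]
calliper [([294.0, 419.0], 0.63)]
```

View pics/scene0.png

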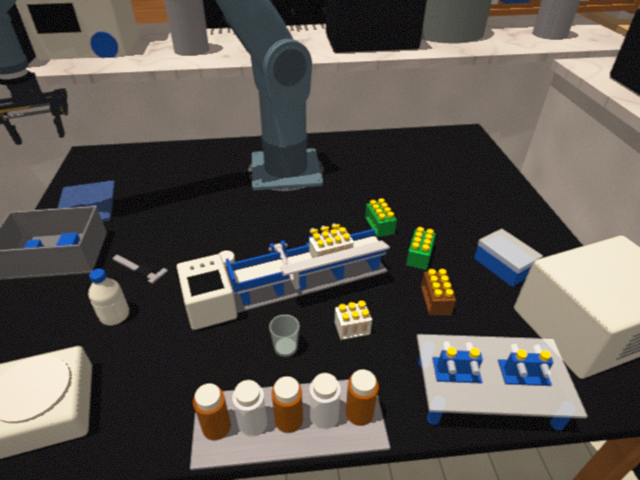

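View pics/side0.png

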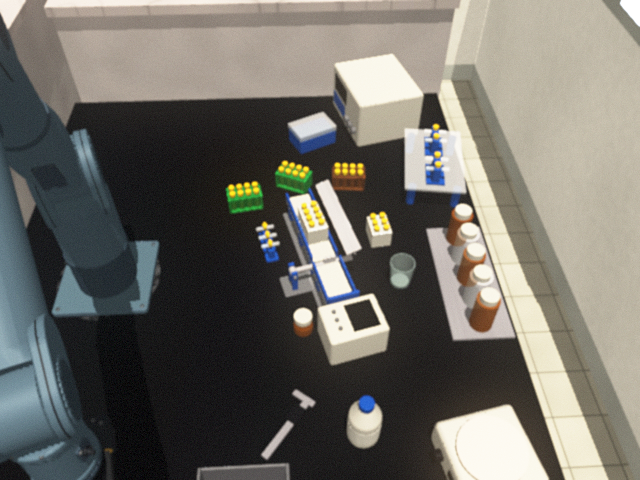

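Run:
```python
import cv2
a=cv2.imread("pics/scene0.png")[190:350,160:420]; cv2.imwrite("pics/sc1.png",cv2.resize(a,None,fx=3,fy=3,interpolation=cv2.INTER_CUBIC))
a=cv2.imread("pics/side0.png")[165:365,240:430]; cv2.imwrite("pics/sd1.png",cv2.resize(a,None,fx=3,fy=3,interpolation=cv2.INTER_CUBIC))
```

```text
(no output)
```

View pics/sc1.png

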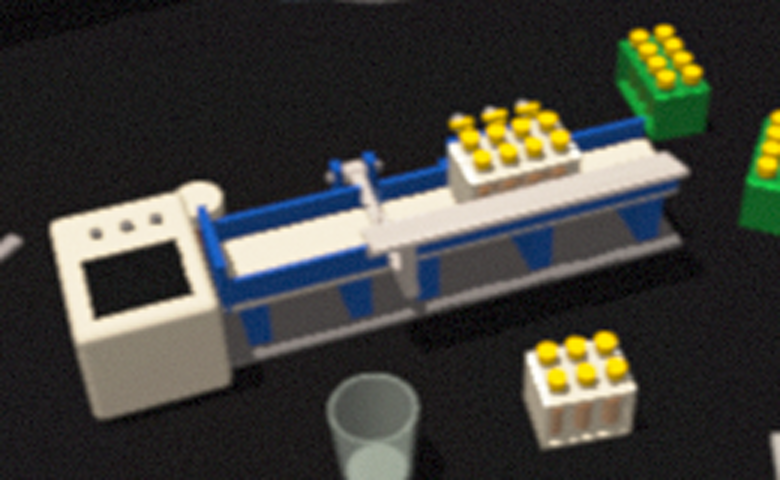

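View pics/sd1.png

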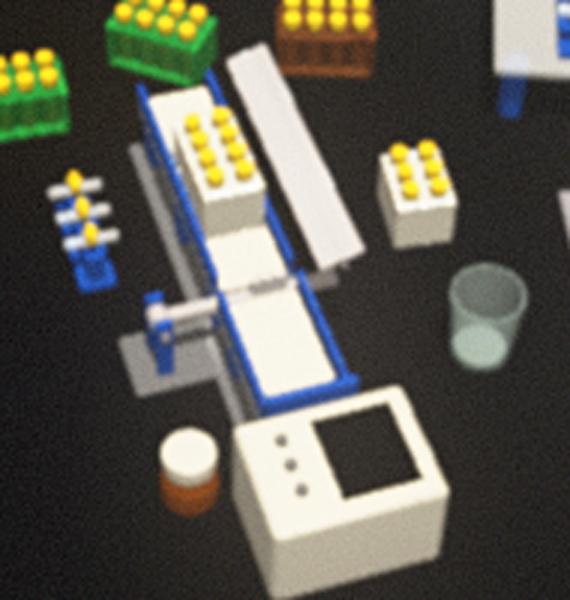

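```bash
cat > h.py <<'E'
import numpy as np,cv2,pickle
from scipy.optimize import least_squares
def proj(s,P):
    T=np.array(s["camera_from_world"]);P=np.atleast_2d(P);c=P@T[:3,:3].T+T[:3,3]
    f=240/np.tan(np.radians(s["vertical_fov"])/2)
    return np.c_[s["cx"]+f*c[:,0]/c[:,2],s["cy"]+f*c[:,1]/c[:,2]]
def chute2w(p,P):
    P=np.atleast_2d(P);c,si=np.cos(p[2]),np.sin(p[2])
    return np.c_[p[0]+c*P[:,0]-si*P[:,1],p[1]+si*P[:,0]+c*P[:,1],P[:,2]]
E
cat > fit.py <<'E'
from h import *
sc=pickle.load(open("scene0.pkl","rb"));sd=pickle.load(open("side0.pkl","rb"))
S=[((240,-65,94),(52,222)),((140,-65,94),(185,195)),((240,65,94),(90,335)),((-215,75,118),(688,172)),((-215,41,108),(655,152)),((30,75,118),(370,250)),((30,41,108),(365,235)),((-235,-33,82),(645,120))]
D=[((140,-65,94),(237,425)),((140,65,94),(395,390)),((240,65,94),(447,487)),((240,-65,94),(272,525)),((-215,41,108),(230,62)),((-215,75,118),(265,44)),((30,41,108),(325,268)),((30,75,118),(362,245)),((-235,-33,82),(140,85)),((-235,33,82),(210,73))]
A=np.array([a for a,_ in S])/1000.;a=np.array([b for _,b in S])/3.+[160,190]
B=np.array([a for a,_ in D])/1000.;b=np.array([b for _,b in D])/3.+[240,165]
def r(p): return np.r_[(proj(sc,chute2w(p,A))-a).ravel(),(proj(sd,chute2w(p,B))-b).ravel()]
best=min((least_squares(r,[.5,0,y],loss='soft_l1') for y in(-2,-1.5,-1,0,2)),key=lambda q:q.cost)
p=best.x;print(p,best.cost);print(np.round(r(p).reshape(-1,2),1).tolist())
np.save("p.npy",p)
for n,s,(x0,y0,w,h) in(("scene",sc,(160,190,260,160)),("side",sd,(240,165,190,200))):
    im=cv2.resize(s["img"][y0:y0+h,x0:x0+w,::-1],None,fx=4,fy=4,interpolation=cv2.INTER_CUBIC) if n=="scene" else cv2.resize(s["img"][y0:y0+h,x0:x0+w,::-1],None,fx=3,fy=3)
    k=4 if n=="scene" else 3
    if n=="scene": im=cv2.resize(s["img"][y0:y0+h,x0:x0+w,::-1],None,fx=3,fy=3);k=3
    def pl(Q,c):
        q=(proj(s,chute2w(p,np.array(Q)/1000.))-[x0,y0])*k
        cv2.polylines(im,[np.int32(np.round(q))],True,c,1)
    pl([(140,-65,94),(240,-65,94),(240,65,94),(140,65,94)],(0,0,255))
    pl([(-215,41,108),(30,41,108),(30,75,118),(-215,75,118)],(0,255,0))
    pl([(-235,-28,62),(-7,-28,62),(-7,28,62),(-235,28,62)],(255,0,255))
    pl([(7,-30,60.5),(127,-30,60.5),(127,30,60.5),(7,30,60.5)],(255,0,255))
    pl([(-235,-33,82),(127,-33,82),(127,33,82),(-235,33,82)],(0,255,255))
    cv2.imwrite(f"pics/fit_{n}.png",im)
E
python3 fit.py
```

```text
[ 0.52859593 -0.02492444 -1.32769277] 30.61597983828362
[[-1.4, -0.9], [-1.4, -2.3], [-5.6, 2.6], [0.3, -0.4], [3.9, 0.4], [1.0, 0.4], [-1.9, -1.6], [-0.1, -1.0], [-2.4, -1.1], [1.6, -3.4], [1.2, 0.9], [0.2, 3.8], [-0.8, -1.5], [0.3, -1.0], [-1.4, -0.8], [0.5, 0.7], [-0.4, -1.1], [0.7, -2.1]]
```

View pics/fit_scene.png

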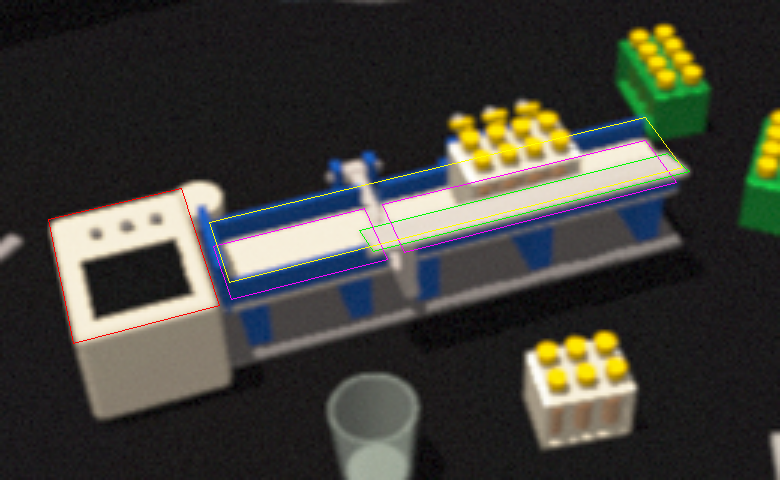

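View pics/fit_side.png

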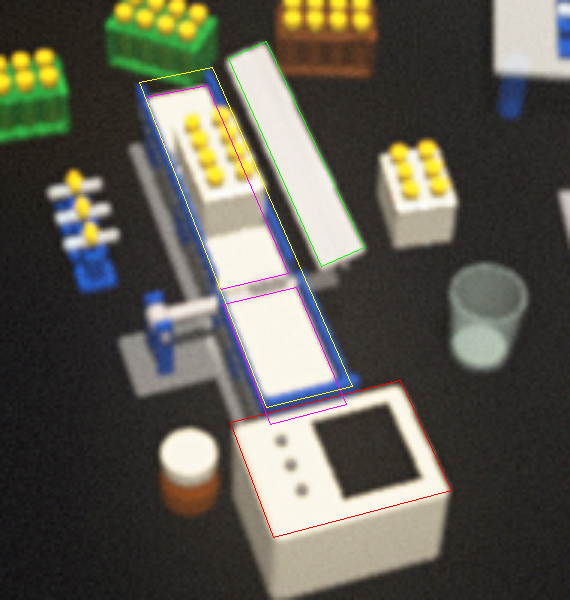

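```bash
cat > rack.py <<'E'
from h import *
p=np.load("p.npy")
for n,box in(("scene",(305,225,358,256)),("side",(297,198,328,230))):
    s=pickle.load(open(n+"0.pkl","rb"));im=s["img"].astype(int)
    m=(im[...,0]>150)&(im[...,1]>110)&(im[...,2]<90)
    k=np.zeros_like(m);x0,y0,x1,y1=box;k[y0:y1,x0:x1]=1;m&=k
    v,u=np.nonzero(m);c=np.array([u.mean(),v.mean()]);print(n,m.sum(),c,u.min(),u.max(),v.min(),v.max())
    f=lambda q:(proj(s,chute2w(p,[[q[0],q[1],.122]]))[0]-c)
    print("chute xy from caps",least_squares(f,[-.13,0]).x)
    def pt(uv,z): return least_squares(lambda q:(proj(s,chute2w(p,[[q[0],q[1],z]]))[0]-uv),[-.1,0]).x.round(4).tolist()
    if n=="side":
        for uv,z in(((212,237),.062),((265,222),.062),((205,198),.11),((262,187),.11),((178,135),.11)): print(uv,pt(np.array(uv)/3.+[240,165],z))
    else:
        for uv,z in(((450,150),.11),((460,172),.11),((580,155),.11)): print(uv,pt(np.array(uv)/3.+[160,190],z))
E
python3 rack.py
```

```text
scene 386 [329.93264249 234.87046632] 310 349 225 253
chute xy from caps [-0.10464328 -0.00569031]
(450, 150) [-0.0607, -0.0179]
(460, 172) [-0.059, 0.0088]
(580, 155) [-0.1512, 0.0221]
side 184 [312.50543478 213.89130435] 302 323 201 226
chute xy from caps [-0.10167581 -0.00188007]
(212, 237) [-0.0615, -0.0187]
(265, 222) [-0.0648, 0.0273]
(205, 198) [-0.0614, -0.0242]
(262, 187) [-0.0598, 0.0224]
(178, 135) [-0.1352, -0.0255]
```

```bash
cat > tgt.py <<'E'
import sys
from h import *
from bench import status
from scipy.spatial.transform import Rotation as R
p=np.load("p.npy")
def go(cx,cy,z,flip=0):
    o=status.get_obs();Rt=np.array(o["tcp_rot"]);P=np.array(o["eef_pos"])
    cxw=np.array([np.cos(p[2]),np.sin(p[2]),0]);
    X=cxw if flip else -cxw
    Z=np.array([0,0,-1.]);G=np.c_[X,np.cross(Z,X),Z]
    T=chute2w(p,[[cx,cy,z]])[0]
    iv=lambda a:np.linalg.lstsq(np.c_[cxw,[-cxw[1],cxw[0],0],[0,0,1]],a,rcond=None)[0]
    print("t",o["time_s"],"world tgt",T.round(4),"now",P.round(4),"chute now",iv(P-[p[0],p[1],0]).round(4),"joints",np.round(o["joints"],3))
    print("linear cm",(Rt.T@(T-P)*100).round(2),"dr deg",np.degrees(R.from_matrix(Rt.T@G).as_rotvec()).round(2),"w",round(o["grip_width"],4),"F chute",iv(np.array(o["contact_force"])).round(2))
    print("chute axes in tool: x",(Rt.T@cxw).round(4),"y",(Rt.T@[-cxw[1],cxw[0],0]).round(4))
if __name__=="__main__": go(*[float(a) for a in sys.argv[1:4]],int(sys.argv[4]) if len(sys.argv)>4 else 0)
E
python3 tgt.py -.171 .031 .25 0;python3 tgt.py -.171 .031 .25 1
```

```text
t 1.4 world tgt [0.5175 0.1485 0.25  ] now [ 0.1745 -0.6261  0.2557] chute now [ 0.4983 -0.4884  0.2557] joints [ 1.233  0.536 -0.004  1.538  0.003  1.067 -0.071]
linear cm [ 53.84 -65.41   0.57] dr deg [ -0.     0.   -88.36] w 0.088 F chute [-0.08  0.48 -0.07]
chute axes in tool: x [-0.0286  0.9996  0.    ] y [ 0.9996  0.0286 -0.    ]
t 1.4 world tgt [0.5175 0.1485 0.25  ] now [ 0.1745 -0.6261  0.2557] chute now [ 0.4983 -0.4884  0.2557] joints [ 1.233  0.536 -0.004  1.538  0.003  1.067 -0.071]
linear cm [ 53.84 -65.41   0.57] dr deg [ 0.    0.   91.64] w 0.088 F chute [-0.08  0.48 -0.07]
chute axes in tool: x [-0.0286  0.9996  0.    ] y [ 0.9996  0.0286 -0.    ]
```

Request:
play_rows(
  linear=[
    [33,-28,0],
    [33,-28,0],
    [33,-28,0],
    [33,-28,0],
    [33,-28,0],
    [33,-28,0],
    [33,-28,0],
    [33,-28,0],
    [33,-28,0],
    [33,-28,0],
    [33,-28,0],
    [33,-28,0],
  ],
  dr=[
    [0,0,-7],
    [0,0,-14],
    [0,0,-21],
    [0,0,-28],
    [0,0,-35],
    [0,0,-42],
    [0,0,-49],
    [0,0,-56],
    [0,0,-60],
    [0,0,-60],
    [0,0,-60],
    [0,0,-60],
  ],
  fingers=[0.45,0.45,0.45,0.45,0.45,0.45,0.45,0.45,0.45,0.45,0.45,0.45],
)

```text
time_s: 2.4
eef_pos: [0.4201, -0.2634, 0.2562]
tcp_rot: [[0.242, 0.97, 0.002], [0.97, -0.242, 0.001], [0.002, 0.002, -1.0]]
contact_force: [0.4, -0.0, -0.2]
grip_width: 0.0486
```

```bash
python3 tgt.py -.171 .031 .25
```

```text
t 2.4 world tgt [0.5175 0.1485 0.25  ] now [ 0.4201 -0.2634  0.2562] chute now [ 0.2053 -0.1627  0.2562] joints [ 0.802  0.301 -0.395  1.92   0.139  0.945  0.097]
linear cm [42.32 -0.5   0.69] dr deg [  0.11  -0.07 -27.91] w 0.0486 F chute [ 0.15  0.42 -0.2 ]
chute axes in tool: x [-8.837e-01  4.681e-01 -7.000e-04] y [0.4681 0.8837 0.0022]
```

Request:
play_rows(
  linear=[
    [42.3,-0.5,0.6],
    [42.3,-0.5,0.6],
    [42.3,-0.5,0.6],
    [42.3,-0.5,0.6],
    [42.3,-0.5,0.6],
    [42.3,-0.5,0.6],
    [42.3,-0.5,0.6],
    [42.3,-0.5,0.6],
    [42.3,-0.5,0.6],
    [42.3,-0.5,0.6],
    [42.3,-0.5,0.6],
    [42.3,-0.5,0.6],
    [42.3,-0.5,0.6],
  ],
  dr=[
    [0,0,-7],
    [0,0,-14],
    [0,0,-21],
    [0,0,-27.9],
    [0,0,-27.9],
    [0,0,-27.9],
    [0,0,-27.9],
    [0,0,-27.9],
    [0,0,-27.9],
    [0,0,-27.9],
    [0,0,-27.9],
    [0,0,-27.9],
    [0,0,-27.9],
  ],
  fingers=[0.45,0.45,0.45,0.45,0.45,0.45,0.45,0.45,0.45,0.45,0.45,0.45,0.45],
)

```text
time_s: 3.48
eef_pos: [0.5179, 0.1414, 0.2493]
tcp_rot: [[-0.232, 0.973, -0.001], [0.973, 0.232, -0.001], [-0.001, -0.001, -1.0]]
contact_force: [0.1, -1.7, 0.7]
grip_width: 0.0485
```

```bash
python3 tgt.py -.171 .031 .25
python3 - <<'E'
from bench import viewer,status
import cv2,pickle
o=status.get_obs();s=viewer.snapshot("wrist");pickle.dump((o,s),open("wrist1.pkl","wb"));cv2.imwrite("pics/w1.png",s["img"][:,:,::-1])
print(s["tool_from_camera"],s["vertical_fov"],s["cx"],s["cy"])
for n,b in(("scene",(160,130,300,240)),("side",(230,130,220,240))):
    s=viewer.snapshot(n);pickle.dump(s,open(n+"1.pkl","wb"));x,y,w,h=b
    cv2.imwrite(f"pics/{n}1.png",cv2.resize(s["img"][y:y+h,x:x+w,::-1],None,fx=2.5,fy=2.5,interpolation=cv2.INTER_CUBIC))
E
```

```text
t 3.4833 world tgt [0.5175 0.1485 0.25  ] now [0.5179 0.1414 0.2493] chute now [-0.164   0.0297  0.2493] joints [ 0.144  0.425 -0.632  1.816  0.295  0.997 -0.374]
linear cm [ 0.7   0.13 -0.07] dr deg [-0.05  0.06 -0.51] w 0.0485 F chute [ 1.64 -0.31  0.65]
chute axes in tool: x [-1.      0.0088  0.0011] y [ 8.8e-03  1.0e+00 -9.0e-04]
[[ 8.70337202e-04 -9.60307199e-01 -2.78943231e-01  7.11093554e-02]
 [ 9.99998728e-01  1.20854518e-03 -1.04049324e-03  1.86287049e-03]
 [ 1.33630864e-03 -2.78941971e-01  9.60307030e-01 -1.29737841e-01]
 [ 0.00000000e+00  0.00000000e+00  0.00000000e+00  1.00000000e+00]] 61.793827923912566 314.3519884752043 236.8953718961449
```

View pics/w1.png

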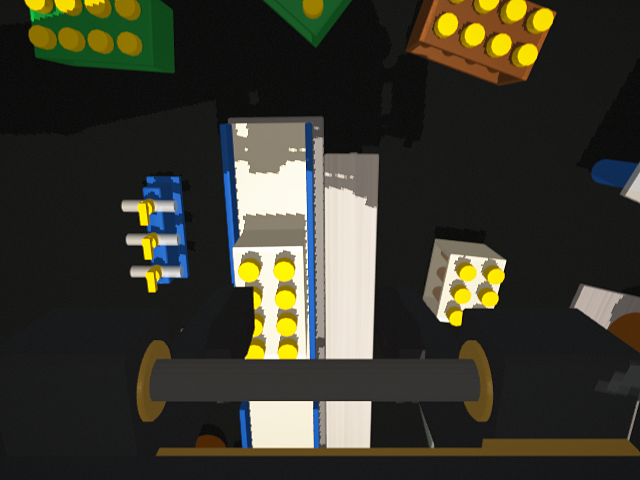

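View pics/scene1.png

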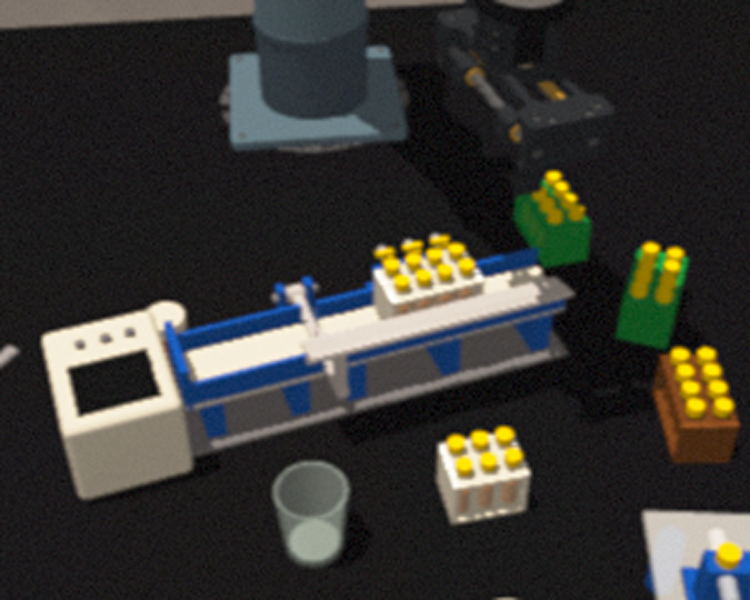

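View pics/side1.png

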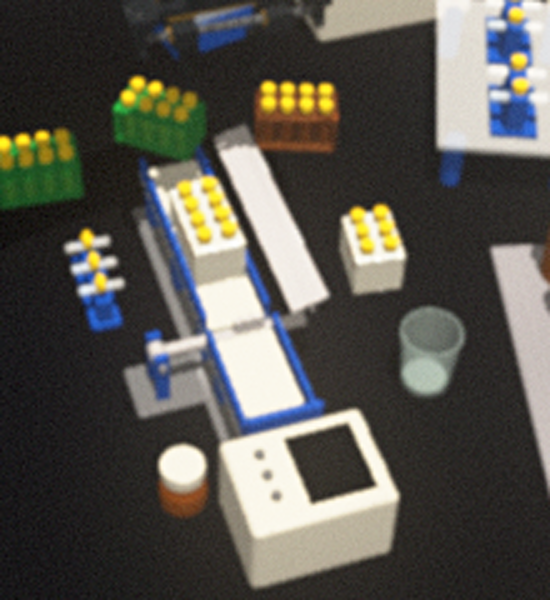

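```bash
cat > wr.py <<'E'
import sys
from h import *
def wcam(o,s):
    T=np.eye(4);T[:3,:3]=o["tcp_rot"];T[:3,3]=o["eef_pos"]
    d=dict(s);d["camera_from_world"]=np.linalg.inv(T@np.array(s["tool_from_camera"]));return d
if __name__=="__main__":
    p=np.load("p.npy");o,s=pickle.load(open(sys.argv[1],"rb"));s=wcam(o,s);im=s["img"][:,:,::-1].copy()
    def pl(Q,c,w=True):
        Q=np.array(Q)/1000.
        cv2.polylines(im,[np.int32(np.round(proj(s,chute2w(p,Q) if w else Q)))],True,c,1)
    pl([(-215,41,108),(-20,41,108),(-20,75,118),(-215,75,118)],(0,255,0))
    pl([(-235,-28,62),(-67,-28,62),(-67,28,62),(-235,28,62)],(255,0,255))
    pl([(-235,-33,82),(-60,-33,82),(-60,33,82),(-235,33,82)],(0,255,255))
    pl([(-150,-25,110),(-60,-25,110),(-60,25,110),(-150,25,110)],(0,0,255))
    # fingers tips
    R=np.array(o["tcp_rot"]);P=np.array(o["eef_pos"])
    for sg in(1,-1):
        y0=o["grip_width"]/2
        Q=np.array([(-.009,sg*y0,.017),(.009,sg*y0,.017),(.009,sg*(y0+.0175),.017),(-.009,sg*(y0+.0175),.017)])
        pl((Q@R.T+P)*1000,(255,255,0),False)
    cv2.imwrite(sys.argv[2],im)
E
python3 wr.py wrist1.pkl pics/w1f.png
```

```text
(no output)
```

View pics/w1f.png

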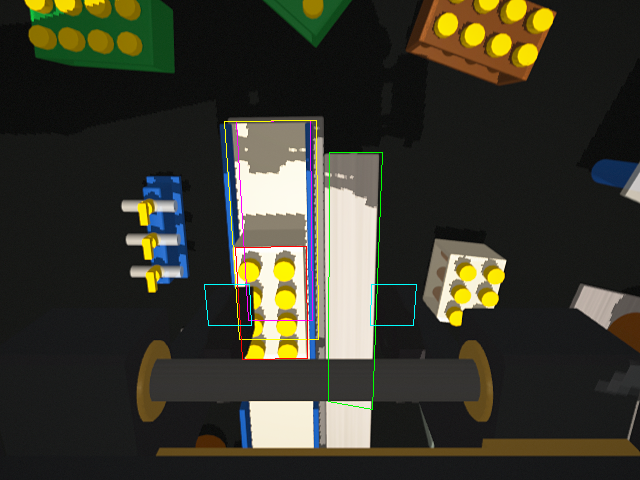

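```bash
cat > fit2.py <<'E'
from h import *
from wr import wcam
o,s=pickle.load(open("wrist1.pkl","rb"));s=wcam(o,s)
pts=[((-215,41,108),(325.5,154)),((-215,75,118),(379,153)),((-235,-33,82),(221,123)),((-235,33,82),(313,121))]
A=np.array([a for a,_ in pts])/1e3;a=np.array([b for _,b in pts],float)
L=[((41,108),(327.5,445)),((75,118),(371,445)),((33,82),(319.5,445)),((-33,82),(234,280)),((75,118),(378,200)),((-33,82),(240,425)),((-33,82),(242,440))][:5]
def r(p):
    e=list((proj(s,chute2w(p,A))-a).ravel())
    for (y,z),(u,v) in L:
        q=proj(s,chute2w(p,np.array([[-.2,y/1e3,z/1e3],[-.08,y/1e3,z/1e3]])))
        t=(v-q[0,1])/(q[1,1]-q[0,1]);e.append(q[0,0]+t*(q[1,0]-q[0,0])-u)
    return np.array(e)
p0=np.load("p.npy");b=least_squares(r,p0,loss='soft_l1');print(p0,b.x,b.cost);print(r(b.x).round(1));np.save("p.npy",b.x)
E
cp p.npy p_old.npy; python3 fit2.py; python3 wr.py wrist1.pkl pics/w1g.png; python3 tgt.py -.171 .031 .25;python3 rack.py
```

```text
[ 0.52859593 -0.02492444 -1.32769277] [ 0.52883498 -0.02602435 -1.31854692] 1.6742480699323352
[ 0.1 -1.2  0.3  0.2 -0.3  0.2  0.2  0.5  0.8  0.2 -0.7 -0.9 -0. ]
t 3.6333 world tgt [0.5162 0.1473 0.25  ] now [0.5179 0.1403 0.2495] chute now [-0.1638  0.0309  0.2495] joints [ 0.146  0.424 -0.632  1.817  0.295  0.997 -0.375]
linear cm [ 0.72 -0.01 -0.05] dr deg [-0.04  0.08 -1.18] w 0.0484 F chute [ 0.81 -0.4   0.17]
chute axes in tool: x [-0.9998  0.0206  0.0015] y [ 2.060e-02  9.998e-01 -8.000e-04]
scene 386 [329.93264249 234.87046632] 310 349 225 253
chute xy from caps [-0.10581571 -0.00469   ]
(450, 150) [-0.0619, -0.0173]
(460, 172) [-0.06, 0.0093]
(580, 155) [-0.1521, 0.0235]
side 184 [312.50543478 213.89130435] 302 323 201 226
chute xy from caps [-0.10281352 -0.00090706]
(212, 237) [-0.0628, -0.0181]
(265, 222) [-0.0656, 0.028]
(205, 198) [-0.0627, -0.0236]
(262, 187) [-0.0607, 0.023]
(178, 135) [-0.1366, -0.0242]
```

View pics/w1g.png

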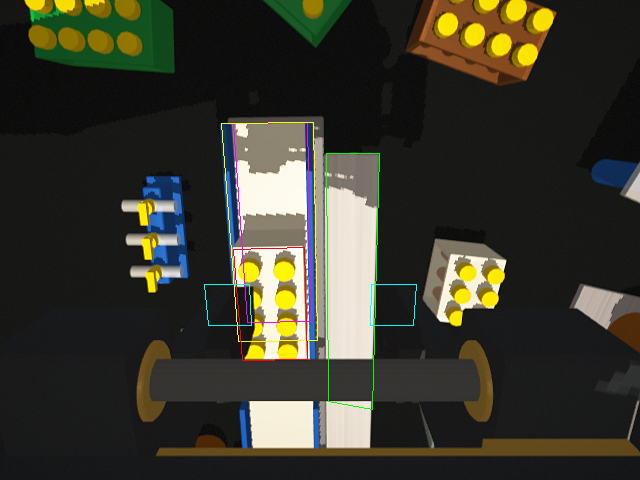

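Request:
play_rows(
  linear=[
    [1.6,0,0],
    [1.6,0,3],
    [1.6,0,6],
    [1.6,0,8],
    [1.6,0,10],
    [1.6,0,10],
    [1.6,0,10],
    [1.6,0,10],
  ],
  dr=[
    [0,0,-1.2],
    [0,0,-1.2],
    [0,0,-1.2],
    [0,0,-1.2],
    [0,0,-1.2],
    [0,0,-1.2],
    [0,0,-1.2],
    [0,0,-1.2],
  ],
  fingers=[0.45,0.45,0.45,0.45,0.45,0.45,0.45,0.45],
)

```text
time_s: 4.3
eef_pos: [0.5146, 0.159, 0.1509]
tcp_rot: [[-0.253, 0.967, 0.001], [0.967, 0.253, 0.001], [0.0, 0.001, -1.0]]
contact_force: [0.2, 0.5, -0.2]
grip_width: 0.0483
```

```bash
python3 tgt.py -.180 .031 .086
python3 - <<'E'
from bench import viewer,status
import cv2,pickle
o=status.get_obs();s=viewer.snapshot("wrist");pickle.dump((o,s),open("wrist2.pkl","wb"));cv2.imwrite("pics/w2.png",s["img"][:,:,::-1])
s=viewer.snapshot("side");x,y,w,h=(230,130,220,240)
cv2.imwrite(f"pics/side2.png",cv2.resize(s["img"][y:y+h,x:x+w,::-1],None,fx=2.5,fy=2.5,interpolation=cv2.INTER_CUBIC))
E
python3 wr.py wrist2.pkl pics/w2.png
```

```text
t 4.3 world tgt [0.5139 0.156  0.086 ] now [0.5146 0.159  0.1509] chute now [-0.1828  0.0324  0.1509] joints [ 0.059  0.561 -0.576  1.891  0.412  0.808 -0.48 ]
linear cm [-0.28 -0.15  6.49] dr deg [ 0.09 -0.01  0.22] w 0.0483 F chute [-0.4   0.29 -0.19]
chute axes in tool: x [-1.0e+00 -3.9e-03 -2.0e-04] y [-0.0039  1.      0.0015]
```

View pics/w2.png

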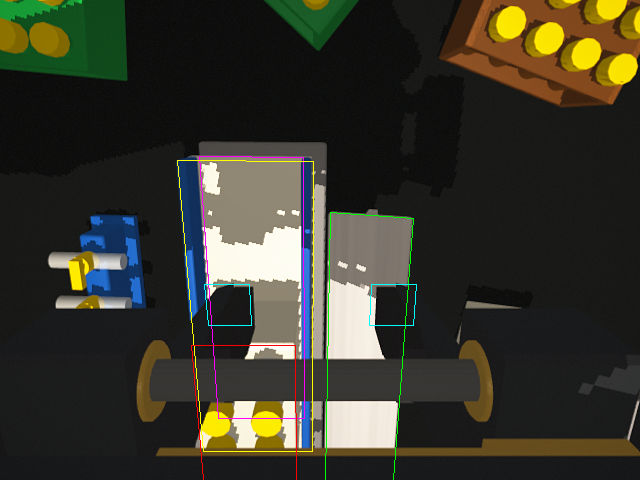

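View pics/side2.png

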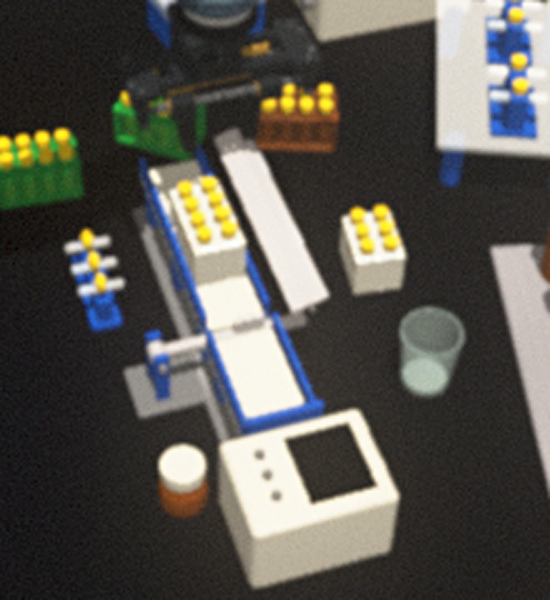

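Request:
play_rows(
  linear=[
    [0,-0.1,1],
    [0,-0.1,2],
    [0,-0.1,2.8],
    [0,-0.1,3.6],
    [0,-0.1,4.4],
    [0,-0.1,5.2],
    [0,-0.1,5.8],
    [0,-0.1,6.2],
    [0,-0.1,6.4],
    [0,-0.1,6.4],
    [0,-0.1,6.4],
    [0,-0.1,6.4],
  ],
  dr=[
    [0,0,0],
    [0,0,0.2],
    [0,0,0.2],
    [0,0,0.2],
    [0,0,0.2],
    [0,0,0.2],
    [0,0,0.2],
    [0,0,0.2],
    [0,0,0.2],
    [0,0,0.2],
    [0,0,0.2],
    [0,0,0.2],
  ],
  fingers=[0.45,0.45,0.45,0.45,0.45,0.45,0.45,0.45,0.45,0.45,0.45,0.45],
)

```text
time_s: 5.4
eef_pos: [0.5133, 0.1586, 0.0861]
tcp_rot: [[-0.25, 0.968, 0.001], [0.968, 0.25, 0.0], [0.0, 0.001, -1.0]]
contact_force: [2.5, 0.7, 4.6]
grip_width: 0.0482
```

```bash
cat > look.py <<'E'
import sys
from bench import viewer,status
import cv2,pickle
k=sys.argv[1]
o=status.get_obs();s=viewer.snapshot("wrist");pickle.dump((o,s),open(f"wrist{k}.pkl","wb"));cv2.imwrite(f"pics/w{k}.png",s["img"][:,:,::-1])
import numpy as np
ims=[]
for n,(x,y,w,h) in (("scene",(160,160,260,170)),("side",(240,150,190,210))):
    s=viewer.snapshot(n);pickle.dump(s,open(f"{n}{k}.pkl","wb"));f=390/w
    ims.append(cv2.resize(s["img"][y:y+h,x:x+w,::-1],None,fx=f,fy=f,interpolation=cv2.INTER_CUBIC))
H=max(i.shape[0] for i in ims)
cv2.imwrite(f"pics/b{k}.png",np.hstack([cv2.copyMakeBorder(i,0,H-i.shape[0],0,0,0) for i in ims]))
E
python3 tgt.py -.180 .031 .086; python3 look.py 3
```

```text
t 5.4 world tgt [0.5139 0.156  0.086 ] now [0.5133 0.1586 0.0861] chute now [-0.1827  0.031   0.0861] joints [ 0.009  0.658 -0.512  1.922  0.491  0.687 -0.549]
linear cm [-0.27 -0.01  0.01] dr deg [ 0.04 -0.01  0.02] w 0.0482 F chute [-0.03  2.6   4.57]
chute axes in tool: x [-1.e+00 -4.e-04 -2.e-04] y [-4.e-04  1.e+00  7.e-04]
```

View pics/b3.png

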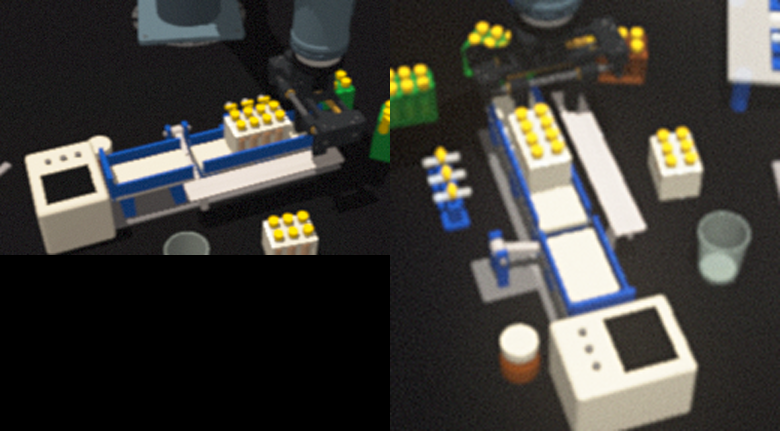

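View pics/w3.png

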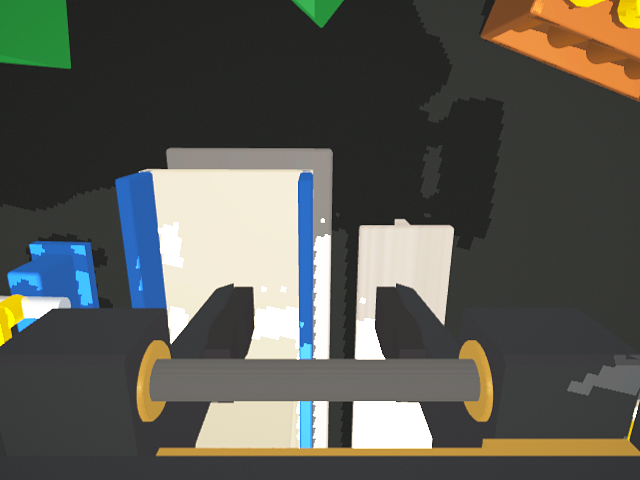

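Request:
play_rows(
  linear=[
    [-0.5,0,0],
    [-1,0,0],
    [-1.5,0,0],
    [-2,0,0],
    [-2.3,0,0],
    [-2.6,0,0],
    [-3,0,0],
    [-3.5,0,0],
    [-4,0,0],
    [-4.6,0,0],
    [-5.2,0,0],
    [-5.8,0,0],
    [-6.4,0,0],
    [-7,0,0],
    [-7.4,0,0],
    [-7.4,0,0],
  ],
  dr=[
    [0,0,0],
    [0,0,0],
    [0,0,0],
    [0,0,0],
    [0,0,0],
    [0,0,0],
    [0,0,0],
    [0,0,0],
    [0,0,0],
    [0,0,0],
    [0,0,0],
    [0,0,0],
    [0,0,0],
    [0,0,0],
    [0,0,0],
    [0,0,0],
  ],
  fingers=[0.45,0.45,0.45,0.45,0.45,0.45,0.45,0.45,0.45,0.45,0.45,0.45,0.45,0.45,0.45,0.45],
)

```text
time_s: 6.88
eef_pos: [0.5319, 0.0851, 0.0856]
tcp_rot: [[-0.248, 0.969, -0.0], [0.969, 0.248, -0.001], [-0.001, -0.0, -1.0]]
contact_force: [0.3, -0.1, 5.0]
grip_width: 0.0486
```

```bash
python3 tgt.py .014 .031 .086; python3 look.py 4
```

```text
t 6.8833 world tgt [ 0.5623 -0.0318  0.086 ] now [0.5319 0.0851 0.0856] chute now [-0.1068  0.0307  0.0856] joints [ 0.148  0.66  -0.511  1.917  0.492  0.69  -0.41 ]
linear cm [-12.08   0.05  -0.02] dr deg [-0.02  0.07 -0.07] w 0.0486 F chute [0.16 0.29 5.01]
chute axes in tool: x [-1.      0.0013  0.0011] y [ 1.3e-03  1.0e+00 -3.0e-04]
```

View pics/b4.png

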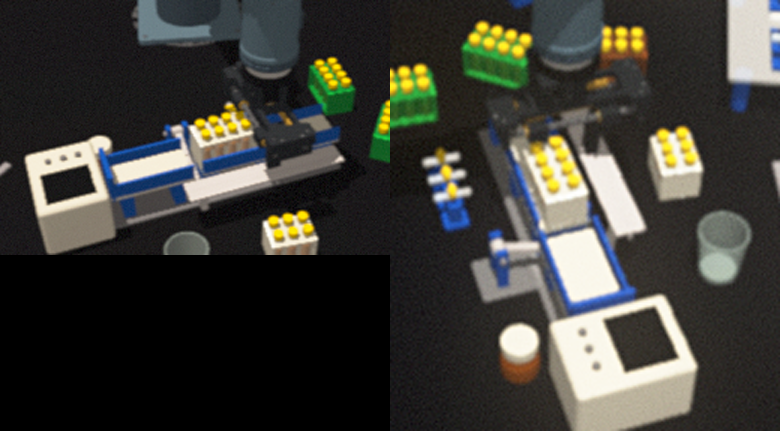

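View pics/w4.png

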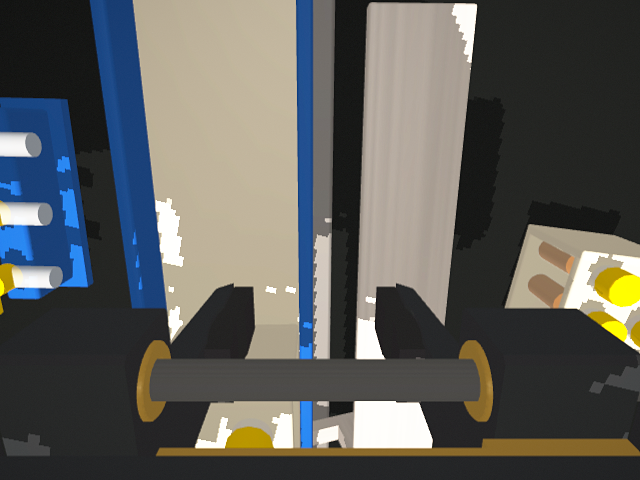

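Request:
play_rows(
  linear=[
    [-0.6,0,0],
    [-1.2,0,0],
    [-1.9,0,0],
    [-2.6,0,0],
    [-3.3,0,0],
    [-4,0,0],
    [-4.7,0,0],
    [-5.4,0,0],
    [-6.1,0,0],
    [-6.8,0,0],
    [-7.5,0,0],
    [-8.2,0,0],
    [-8.9,0,0],
    [-9.5,0,0],
    [-10,0,0],
    [-10.4,0,0],
    [-10.6,0,0],
    [-10.6,0,0],
    [-10.6,0,0],
  ],
  dr=[
    [0,0,0],
    [0,0,0],
    [0,0,0],
    [0,0,0],
    [0,0,0],
    [0,0,0],
    [0,0,0],
    [0,0,0],
    [0,0,0],
    [0,0,0],
    [0,0,0],
    [0,0,0],
    [0,0,0],
    [0,0,0],
    [0,0,0],
    [0,0,0],
    [0,0,0],
    [0,0,0],
    [0,0,0],
  ],
  fingers=[0.45,0.45,0.45,0.45,0.45,0.45,0.45,0.45,0.45,0.45,0.45,0.45,0.45,0.45,0.45,0.45,0.45,0.45,0.45],
)

```text
time_s: 8.62
eef_pos: [0.5581, -0.0168, 0.0857]
tcp_rot: [[-0.249, 0.968, -0.0], [0.968, 0.249, -0.001], [-0.001, -0.0, -1.0]]
contact_force: [-0.1, 0.8, 4.1]
grip_width: 0.0487
```

```bash
python3 tgt.py .014 .031 .086; python3 look.py 5
```

```text
t 8.6167 world tgt [ 0.5623 -0.0318  0.086 ] now [ 0.5581 -0.0168  0.0857] chute now [-0.0017  0.0307  0.0857] joints [ 0.331  0.685 -0.51   1.867  0.491  0.718 -0.208]
linear cm [-1.57  0.03 -0.02] dr deg [-0.02  0.07 -0.01] w 0.0487 F chute [-0.77  0.06  4.06]
chute axes in tool: x [-1.0e+00  2.0e-04  1.1e-03] y [ 2.e-04  1.e+00 -3.e-04]
```

View pics/b5.png

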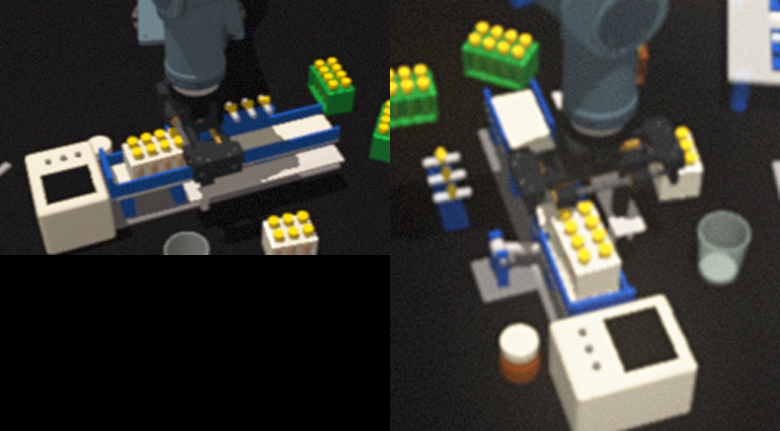

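View pics/w5.png

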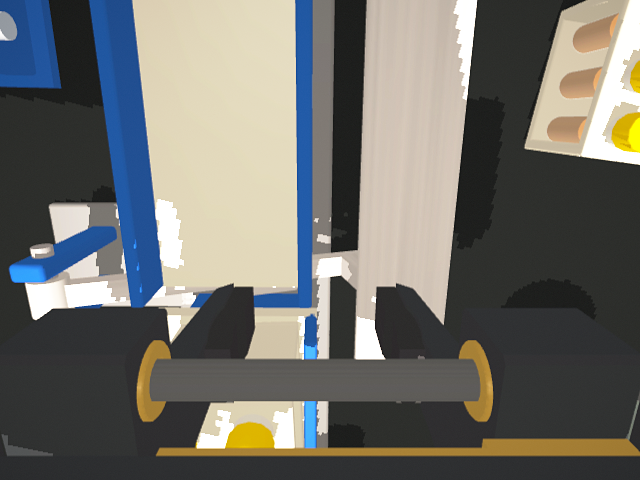

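Request:
play_rows(
  linear=[
    [-0.4,0,0],
    [-0.8,0,0],
    [-1.2,0,0],
    [-1.6,0,0],
    [-1.6,0,0],
    [-1.6,0,0],
    [-1.6,0,0],
  ],
  dr=[
    [0,0,0],
    [0,0,0],
    [0,0,0],
    [0,0,0],
    [0,0,0],
    [0,0,0],
    [0,0,0],
  ],
  fingers=[0.45,0.45,0.45,0.45,0.45,0.45,0.45],
)

```text
time_s: 9.35
eef_pos: [0.5624, -0.032, 0.0858]
tcp_rot: [[-0.25, 0.968, 0.001], [0.968, 0.25, -0.0], [-0.001, 0.0, -1.0]]
contact_force: [1.0, 1.5, 3.8]
grip_width: 0.0484
```

```bash
python3 tgt.py .014 .031 .086; python3 look.py 6
python3 - <<'E'
from h import *
p=np.load("p.npy");s=pickle.load(open("side6.pkl","rb"));cc=proj(s,chute2w(p,[[.067,0,.122]]))[0]
im=s["img"].astype(int);m=(im[...,0]>150)&(im[...,1]>110)&(im[...,2]<90)
k=np.zeros_like(m);u0,v0=cc.astype(int);k[v0-16:v0+17,u0-16:u0+17]=1;m&=k;v,u=np.nonzero(m);c=np.array([u.mean(),v.mean()])
print(cc,c,m.sum(),u.min(),u.max(),v.min(),v.max(),least_squares(lambda q:proj(s,chute2w(p,[[q[0],q[1],.122]]))[0]-c,[.06,0]).x)
E
```

```text
t 9.35 world tgt [ 0.5623 -0.0318  0.086 ] now [ 0.5624 -0.032   0.0858] chute now [0.0141 0.031  0.0858] joints [ 0.358  0.691 -0.51   1.854  0.49   0.724 -0.178]
linear cm [ 0.01 -0.   -0.02] dr deg [ 0.03  0.03 -0.  ] w 0.0484 F chute [-1.18  1.36  3.79]
chute axes in tool: x [-1.e+00  0.e+00  6.e-04] y [0.e+00 1.e+00 5.e-04]
[335.50670429 265.79703833] [336.64957265 266.77777778] 234 322 351 250 281 [0.07042365 0.00151237]
```

View pics/b6.png

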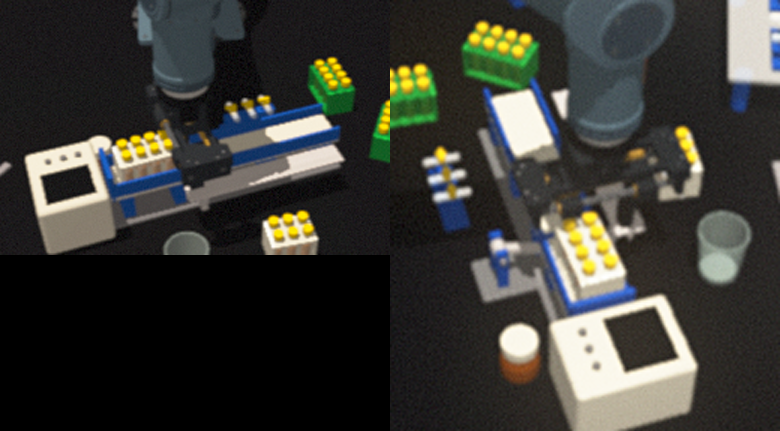

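Request:
play_rows(
  linear=[
    [0.5,0,0],
    [1,0,0],
    [1.2,0,0],
    [1.2,0,-0.5],
    [1.2,0,-1],
    [1.2,0,-1.5],
    [1.2,0,-2],
    [1.2,0,-2.5],
    [1.2,0,-3],
    [1.2,0,-3.5],
    [1.2,0,-4],
    [1.2,0,-4.5],
    [1.2,0,-5],
    [1.2,0,-5.5],
    [1.2,0,-6.5],
    [1.2,0,-8],
    [1.2,0,-10],
    [1.2,0,-12],
    [1.2,0,-14],
    [1.2,0,-14],
  ],
  dr=[
    [0,0,0],
    [0,0,0],
    [0,0,0],
    [0,0,0],
    [0,0,0],
    [0,0,0],
    [0,0,0],
    [0,0,0],
    [0,0,0],
    [0,0,0],
    [0,0,0],
    [0,0,0],
    [0,0,0],
    [0,0,0],
    [0,0,0],
    [0,0,0],
    [0,0,0],
    [0,0,0],
    [0,0,0],
    [0,0,0],
  ],
  fingers=[0.45,0.45,0.45,0.45,0.45,0.45,0.45,0.45,0.45,0.45,0.45,0.45,0.45,0.45,0.45,0.45,0.45,0.45,0.45,0.45],
)

```text
time_s: 11.17
eef_pos: [0.5615, -0.0192, 0.2301]
tcp_rot: [[-0.25, 0.968, 0.007], [0.968, 0.25, 0.0], [-0.002, 0.007, -1.0]]
contact_force: [1.4, 0.0, 0.5]
grip_width: 0.0483
```

```bash
python3 look.py 7
python3 - <<'E'
from h import *
p=np.load("p.npy")
s=pickle.load(open("side7.pkl","rb"));cc=proj(s,chute2w(p,[[.067,0,.122]]))[0]
im=s["img"].astype(int);m=(im[...,0]>150)&(im[...,1]>110)&(im[...,2]<90)
k=np.zeros_like(m);u0,v0=cc.astype(int);k[v0-16:v0+17,u0-16:u0+17]=1;m&=k;v,u=np.nonzero(m);c=np.array([u.mean(),v.mean()])
print(c,m.sum(),least_squares(lambda q:proj(s,chute2w(p,[[q[0],q[1],.122]]))[0]-c,[.06,0]).x)
for n in("scene","side"):
    s=pickle.load(open(n+"7.pkl","rb"));x,y,w,h=(180,190,200,130) if n=="scene" else (260,165,130,180);f=4 if n=="scene" else 3
    im=cv2.resize(s["img"][y:y+h,x:x+w,::-1],None,fx=f,fy=f,interpolation=cv2.INTER_CUBIC)
    for Q,c in(([(-215,41,108),(30,41,108),(30,75,118),(-215,75,118)],(0,255,0)),([(23,-25,110),(113,-25,110),(113,25,110),(23,25,110)],(0,0,255))):
        cv2.polylines(im,[np.int32((proj(s,chute2w(p,np.array(Q)/1e3))-[x,y])*f)],True,c,1)
    cv2.imwrite(f"pics/{n}7f.png",im)
E
```

```text
[336.75115207 267.11981567] 217 [0.07141963 0.00141154]
```

View pics/scene7f.png

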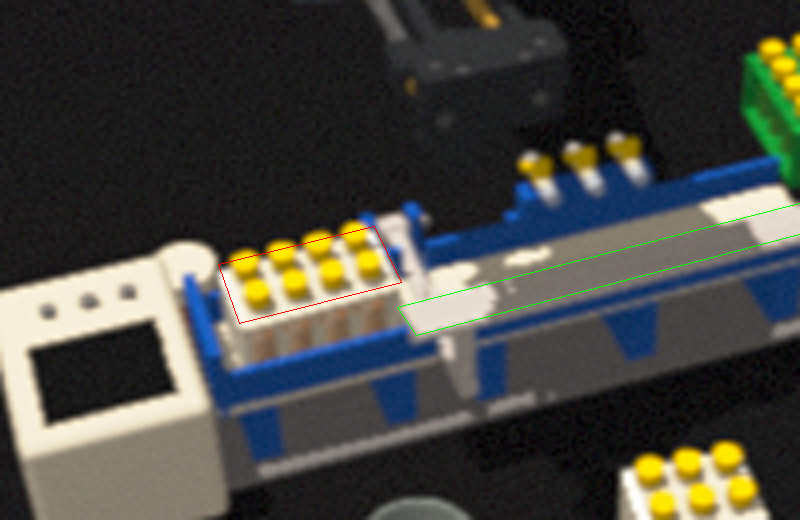

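View pics/side7f.png

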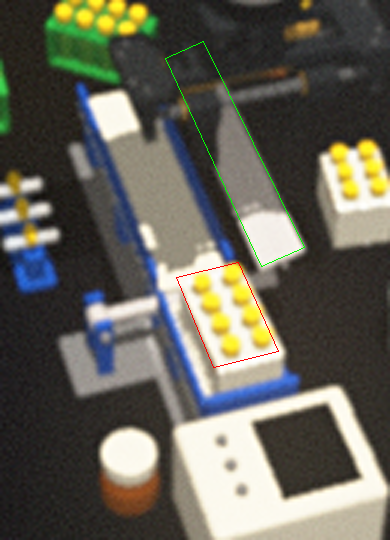

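View pics/w7.png

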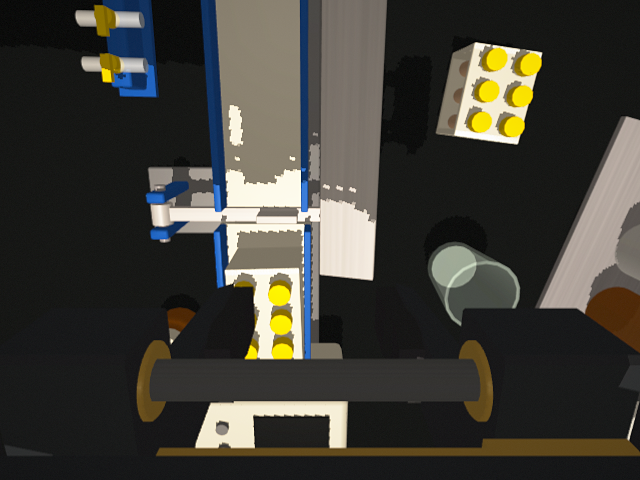

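```bash
python3 -c "
from bench import ctrl;print(ctrl.job_done())"
```

```text
the job is handed in; nothing more can be done
None
```

The rack is in the reader's bay with the gate closed behind it, and I handed the job in at about 11 s. `job_done` returns no verdict.

**What I did:** I set the fingers 48 mm apart. One finger held the pedal down with about 4–5 N, its tip at z ≈ 69 mm. That puts the gate at about 0.31 rad, worked out from the pedal heights you gave. The other finger pushed the rack low along the chute from x ≈ −105 mm. Then I backed off 12 mm and raised the arm slowly so the gate swung up behind the rack.

**Last checks:**
- **Rack:** its centre is about 68–71 mm past the gate and about 1.5 mm off the centre line. It looks upright in the scene, side and wrist pictures, and a gap to the blade shows in the wrist picture.
- **Gate:** the pedal lies on its modelled closed outline to within a few millimetres, and the blade stands in the slot. The gate angle can't be read directly.
- **Other things on the bench:** I measured none of them. Those that show in the last pictures look undisturbed.
- **Disagreements:** my first chute fit from the scene and side cameras was about 3 mm and 0.5° off the wrist view, so I refitted it to the wrist view. One rack reading from the scene camera came out slightly off because nearby yellow valves were counted as caps, so I used the side view instead.

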